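# Load lens tubes for exposure and close the interlocked hood

## Robot

A 6-joint arm with a two-finger parallel gripper is mounted at the origin on the work surface. World frame = base frame: x ahead of the robot, y to its left, z up, the work surface at z = 0. Lengths are in mm, angles in degrees, forces in N, time in s.
With the tool pointing down it reaches from about 350 to 850 mm from the base axis. Payload 8.1 kg.
Tool frame: the origin (TCP) lies midway between the tips of the shut fingers; the grasp point (between the pads) lies 19 mm behind it (r.grasp_offset is the distance from the TCP to the grasp point, in mm); z points along the fingers, x is the direction in which the jaws open and shut, and the axes are right-handed (so a half turn about z gives the same grasp; the last joint's range is limited). The gripper opens to 85 mm and grips with 20 to 120 N. Pads are 22 mm wide; open, the fingers measure 114 mm over their backs; the gripper's body (76 mm by 85 mm) begins 54 mm behind the grasp point. The pads swing forward as they close: fully open they stand 13 mm farther back than shut.
Start: joints at [-72.273, 7.471, 85.268, -0, 87.261, -4.893], TCP at [230.794, -553.841, 231.292] pointing down, gripper open.
Joint ranges: [-169.43, 169.43], [-51.17, 129.36], [1.28, 143.12], [-76.62, 256.62], [0, 156.53], [-152.29, 152.29]. Speed limits (degrees/s): [136.94, 136.94, 159.86, 180, 180, 180].

## Interface

Orientations are given as [roll, pitch, yaw] about the fixed x, y, z axes, in that order (R = Rz(yaw) Ry(pitch) Rx(roll)).
In Python, from bench import r, optics, hand_in gives the robot as it stands.
- The arm moves only by the shell command python3 -m pendant 'ROWS' [FORCE]. ROWS is JSON, a list of rows, each a list of 5 numbers: the opening, from 0 (shut) to 1 (fully open), then the shift along the tool's x, y, z in mm, then the turn about the tool's z in degrees. A call has 1 to 10 rows; each row shifts and turns the commanded pose from where the row before left it, along the tool's axes as they then stand; what a row does not reach is not made up. A row lasts 1/10 s, in which the tool goes at most 50 mm and 8.59 degrees, less where a joint would pass 70% of its speed; a pose out of reach is approached as far as the arm can. A call with a gripper value outside its range is refused whole. The fingers move at their own pace and stop on an object; FORCE is the grip in N (left out, the last holds). Time passes only in rows, so rows that do not move let the fingers close. It gives the time, the measured TCP pose, the force and the opening at its end, in the units of the state.
- r.sense(): the state, without advancing time (a new reading comes with each control period).
- optics.snapshot(name): name is "side" or "top" or "wrist"; returns (picture, depth): 384x512x3 uint8, blue, green, red; 384x512 float32, mm along the optical axis (not along the pixel's ray), 0 where there is no reading.
- optics.camera_params(name): a dict with "camera_matrix" (3x3 intrinsics, pixels), "k1" (the pictures are not rectified: a ray, as slopes to the right and down, at radius r is drawn at 1 + k1 r^2 times it, then the intrinsics apply), "eye" and "orientation" of the camera in the world. Camera axes: x right, y down, z forward; pixel columns grow to the right and rows downward; lengths in mm; the calibration is good to about 2 mm. A picture is of the moment at which its call begins: read the wrist's pose just before it. camera_params takes no time and is no camera call; for the wrist camera it gives the pose at the moment of the call.
- hand_in(): hands the job in, once; it reports no verdict.
Trained networks look in the newest picture that a camera, given by its name, has taken for a name from the list of things; names that differ only in an ending like _2 or _b are one class to them, and where a whole thing is asked for, a point or a joint stands for the part that bears it (a point fixed in the world has none). Each returns a list of dicts, best first, with "score" (0 to 1); they miss things now and then, are a little off and sometimes report something else, mostly with a low value. They report only what shows in the picture. A call takes as long as a camera call. They do not tell look-alikes from the thing itself.
- optics.search_frame(camera, query): "at" ([x, y, z] in mm, in world coordinates, good to about 4 mm: the middle of the surface that is visible of it).
The state is a dict: "time": time; "joint_pos": joint angles; "qd": joint speeds; "joint_efforts": joint torques, N m; "tool_pos": TCP position; "tcp_rot": TCP orientation; "ft_force": force on the tool from outside, world axes, zero at the start; "wrist_torque": the same for the moment, N m; "finger_gap": finger opening in mm.
Only numpy, scipy, OpenCV 4.12 (cv2) and the standard library are available. Lean on these libraries where they do the work, as an engineer would, in place of code of your own. Each camera call takes 0.05 s, during which the arm holds its last target. There are 200 camera calls.

## Task

Stand all the lens tubes from the blue mat upright in the round white cup, each with its foot on the cup's floor; pack them well, for it only just takes seven (one in the middle, six around). Then set the black hood over the cup, squarely and fully down on the base plate with its yellow tongue holding the switch lever down and its grey ledge towards the clamp, and after that swing the clamp shut onto the ledge. Leave the mounted lens, the meter and the screwdriver where they are.

Things in the scene. Friction and masses are not known exactly. Their poses are not given: they have to be found in the camera images.
- cup_floor (a point): centre of the inner floor (14 mm above the table) of a white round cup fixed on the station's base plate. Station axes: z up, +x towards the switch, -x towards the clamp. Cup inside 108 mm across, outside 114, rim 32 mm above this floor. It just holds seven tubes: one in the middle, six around on a 36 mm radius. The plate (285 x 150 mm, top 10 mm above the table) is fixed; place and yaw vary
- lever (a joint): hinge of the steel limit-switch lever, rad: 0 = up (free), grows as it is pressed down, stop at 0.40; weak spring, under 1 N. About 0.3 under the tongue of a fully seated hood. Lever 45 mm long, 12 mm wide, on a blue switch at the station's +x side; red tip points to the cup
- lever_tip (a point): red tip of the switch lever; when free near x = 84, y = 35 mm in the station frame, 34 mm above the base plate
- clamp (a joint): hinge of the hand clamp, rad: 0 = shut (red handle up, leaning 0.45 rad inward; rubber pad down on the hood's ledge); grows as the handle swings out to station -x and the pad lifts; 1.35 = open stop. Friction holds it where left; about 1 N at its end moves it. Pushing the handle towards the cup with closed fingers shuts it
- clamp_pivot (a point): middle of the clamp's hinge line (along station y), at x = -125, y = 0 mm in the station frame, 44 mm above the table. The pad is 46 mm from it
- clamp_end (a point): outer end of the clamp's handle, 72 mm from the hinge line; red grip 16 mm in diameter over the last 45 mm
- hood_mid (a point): black square hood, open below, 134 x 134 mm, 103 mm high, walls 3 mm, about 0.45 kg; this point is on its middle axis 50 mm above its lower rim; z up. Seated: on the cup's axis, axes along the station's, rim flat on the plate, this point 46 mm above the cup's inner floor
- hood_grip (a point): middle of the hood's carrying handle: a 10 mm round steel bar, 70 mm long, along hood x, on the hood's axis, 34 mm above its top and 87 mm above hood_mid
- hood_tongue (a point): middle of the outer lower edge of the yellow tongue on the hood's +x side: 30 mm wide, 28 mm long, 4 mm thick; at x = 95, y = 35 mm in the hood frame, 22 mm above its rim
- hood_ledge (a point): top of the grey clamp ledge on the hood's -x side: 40 mm wide, 18 mm long; this point at x = -76, y = 0 mm in the hood frame, 26 mm above its rim
- tube1_mid (a point): lens tube: grey cylinder with an orange band, 32 mm in diameter and 45 mm high, bevelled foot, with a steel pull stem 9 mm in diameter and 38 mm long on top (83 mm in all), 80 g; this point is on its axis half-way up, 41.5 mm above its foot; z along the stem. Starts upright on the blue mat on the table
- tube2_mid (a point): lens tube: grey cylinder with an orange band, 32 mm in diameter and 45 mm high, bevelled foot, with a steel pull stem 9 mm in diameter and 38 mm long on top (83 mm in all), 80 g; this point is on its axis half-way up, 41.5 mm above its foot; z along the stem. Starts upright on the blue mat on the table (same as the others)
- tube3_mid (a point): lens tube: grey cylinder with an orange band, 32 mm in diameter and 45 mm high, bevelled foot, with a steel pull stem 9 mm in diameter and 38 mm long on top (83 mm in all), 80 g; this point is on its axis half-way up, 41.5 mm above its foot; z along the stem. Starts upright on the blue mat on the table (same as the others)
- tube4_mid (a point): lens tube: grey cylinder with an orange band, 32 mm in diameter and 45 mm high, bevelled foot, with a steel pull stem 9 mm in diameter and 38 mm long on top (83 mm in all), 80 g; this point is on its axis half-way up, 41.5 mm above its foot; z along the stem. Starts upright on the blue mat on the table (same as the others)
- tube5_mid (a point): lens tube: grey cylinder with an orange band, 32 mm in diameter and 45 mm high, bevelled foot, with a steel pull stem 9 mm in diameter and 38 mm long on top (83 mm in all), 80 g; this point is on its axis half-way up, 41.5 mm above its foot; z along the stem. Starts upright on the blue mat on the table (same as the others)
- tube6_mid (a point): lens tube: grey cylinder with an orange band, 32 mm in diameter and 45 mm high, bevelled foot, with a steel pull stem 9 mm in diameter and 38 mm long on top (83 mm in all), 80 g; this point is on its axis half-way up, 41.5 mm above its foot; z along the stem. Starts upright on the blue mat on the table (same as the others)
- tube7_mid (a point): lens tube: grey cylinder with an orange band, 32 mm in diameter and 45 mm high, bevelled foot, with a steel pull stem 9 mm in diameter and 38 mm long on top (83 mm in all), 80 g; this point is on its axis half-way up, 41.5 mm above its foot; z along the stem. Starts upright on the blue mat on the table (same as the others)
- lens_post: bystander: lens on a steel post, 110 mm high, base 56 mm in diameter; origin under its base
- meter: bystander: white power meter box, 60 x 90 x 28 mm; origin under its centre
- driver: bystander: screwdriver lying on the table, 160 mm long
Mind the look-alikes: they are no part of the job. Of the things shaped like the part that bears hood_mid, the black one is meant.

How it is judged (in metres and radians):
On the way, in this order (a step that is already met when the one before it is completed fails the run):
1. all lens tubes stand upright on the floor of the cup (horizontal distance between each of tube1_mid, tube2_mid, tube3_mid, tube4_mid, tube5_mid, tube6_mid, tube7_mid and cup_floor below 0.042 m and angle between each of tube1_mid, tube2_mid, tube3_mid, tube4_mid, tube5_mid, tube6_mid, tube7_mid's own z axis and vertical below 0.12 rad and z of tube1_mid in the frame of cup_floor between 0.036 and 0.047 m and z of tube2_mid in the frame of cup_floor between 0.036 and 0.047 m and z of tube3_mid in the frame of cup_floor between 0.036 and 0.047 m and z of tube4_mid in the frame of cup_floor between 0.036 and 0.047 m and z of tube5_mid in the frame of cup_floor between 0.036 and 0.047 m and z of tube6_mid in the frame of cup_floor between 0.036 and 0.047 m and z of tube7_mid in the frame of cup_floor between 0.036 and 0.047 m), for 0.2 s.
2. the hood is seated over the cup with its tongue holding the switch lever down (horizontal distance between hood_mid and cup_floor below 0.012 m and z of hood_mid in the frame of cup_floor below 0.05 m and angle between hood_mid's own z axis and vertical below 0.04 rad and value of joint lever above 0.25 rad), for 0.3 s.
3. the clamp is shut (value of joint clamp below 0.12 rad), for 0.2 s.
At the end, for the whole second after the job is handed in: every tube upright (0.12 rad) within 42 mm of the cup's axis, foot within 5 mm of its floor; hood within 12 mm of the cup's axis, square to 0.12 rad, level to 0.04 rad, rim within 4 mm of the plate; lever pressed beyond 0.25 rad; clamp within 0.12 rad of closed (all of step 1 and all of step 2 and angle between the x axis of hood_mid and the x axis of cup_floor, either way round below 0.12 rad and value of joint clamp below 0.12 rad); the robot touches nothing.
It fails at once if the mounted lens is disturbed (moved more than 30 mm) (distance of lens_post from where it was at the start of the episode above 0.03 m).
It fails at once if the meter is disturbed (moved more than 30 mm) (distance of meter from where it was at the start of the episode above 0.03 m).
It fails at once if the screwdriver is disturbed (moved more than 30 mm) (distance of driver from where it was at the start of the episode above 0.03 m).
Of tube1, tube2, tube3, tube4, tube5, tube6, tube7 only 5 to 7 are there at a start; the rules pass over those that are not, and their reading is None.
At some moment in a run one of hood may be knocked a few centimetres aside while the robot is not near it.
It also fails if it takes over 210 s, if anything falls off the work surface, if the arm or the gripper's body presses on something with over 40 N, if the wrist force passes 120 N, or if a joint passes its speed limit or range.

## Working session

There is one attempt and no reset: what is moved stays moved. The work goes in short steps, Python scripts to look and compute and a shell command to move; the robot and the scene stay as the last step left them, time stands still between calls to the robot, and variables do not carry over. Pictures are saved under pics/ and viewed, about 12 in all and at most 16, crops included, and the job is handed in when it is done.

```bash
ls; mkdir -p pics
cat > h.py <<'E'
import numpy as np, cv2, json
from bench import r, optics, hand_in
from scipy.spatial.transform import Rotation as R
def cam(n):
    p=optics.camera_params(n); return p
def world(n,u,v,d,p=None):
    p=p or cam(n); K=np.array(p["camera_matrix"])
    u=np.asarray(u,float);v=np.asarray(v,float)
    q=np.stack([(u-K[0,2])/K[0,0],(v-K[1,2])/K[1,1]],-1)
    s=q.copy()
    for _ in range(8): s=q/(1+p["k1"]*(s**2).sum(-1,keepdims=True))
    c=np.concatenate([s,np.ones_like(s[...,:1])],-1)*np.asarray(d)[...,None]
    return c@RM(p).T+np.array(p["eye"])
def RM(p):
    o=np.array(p["orientation"]); return o if o.shape==(3,3) else R.from_euler('xyz',o,degrees=True).as_matrix()
def cloud(n,img=None):
    p=cam(n); pic,d=optics.snapshot(n)
    v,u=np.mgrid[:384,:512]; return pic,d,world(n,u,v,d,p)
E
python3 - <<'E'
from h import *
for n in ("top","side"):
    pic,d,_=cloud(n); cv2.imwrite(f"pics/{n}0.png",pic); p=cam(n); print(n,p)
    for q in ("tube1_mid","hood_mid","hood_grip","hood_tongue","hood_ledge","lever_tip","clamp_end","clamp_pivot","cup_floor","lens_post","meter","driver"):
        print(q,[(np.round(x["at"]).astype(int).tolist(),round(x["score"],2)) for x in optics.search_frame(n,q)])
print(r.sense(), r.grasp_offset)
E
```

```text
pics
top {'camera_matrix': array([[479.0438755 ,   0.        , 263.30280364],
       [  0.        , 479.0438755 , 182.64307138],
       [  0.        ,   0.        ,   1.        ]]), 'k1': 0.04456268591133578, 'eye': array([ 252.70472125,   58.33189225, 1522.41670892]), 'orientation': array([-168.71199945,    0.47327844,  -89.94587096])}
tube1_mid [([533, -328, 42], 0.69)]
hood_mid [([486, 280, 104], 0.85), ([273, 309, 104], 0.79), ([438, 495, 105], 0.67), ([804, 219, 105], 0.56)]
hood_grip [([269, 307, 102], 0.92), ([435, 496, 103], 0.88), ([487, 280, 107], 0.75), ([806, 220, 100], 0.59)]
hood_tongue [([809, 220, 110], 0.91), ([431, 496, 102], 0.69), ([278, 304, 103], 0.66), ([485, 281, 105], 0.58), ([621, -1, 12], 0.44)]
hood_ledge [([486, 282, 102], 0.85), ([808, 219, 102], 0.77), ([270, 309, 98], 0.63), ([432, 494, 101], 0.58)]
lever_tip []
clamp_end [([491, 13, 90], 0.55), ([486, 278, 107], 0.36)]
clamp_pivot [([613, -2, 12], 0.75)]
cup_floor [([620, -4, 13], 0.56)]
lens_post [([671, 323, 8], 0.78)]
meter [([727, -208, 31], 0.81)]
driver [([674, -384, 23], 0.68), ([487, 281, 105]
[... 1084 characters left out ...]
 0.59)]
{'time': 1.3, 'joint_pos': array([-7.22712053e+01,  7.47137981e+00,  8.52667641e+01,  3.45290729e-03,
        8.72612497e+01, -4.89207397e+00]), 'qd': array([-0.0247172 ,  0.05637281,  0.04836   , -0.09685659,  0.14628978,
       -0.02750379]), 'joint_efforts': array([ 1.85798090e-04, -5.69328082e+01, -5.00853789e+01, -3.38270809e-06,
        1.56379279e-03, -4.98140707e-05]), 'tool_pos': array([ 230.83373381, -553.8345392 ,  231.29993377]), 'tcp_rot': array([-1.79996615e+02, -8.98274667e-04, -6.73792963e+01]), 'ft_force': array([-0.57865359, -0.99596538,  0.55924958]), 'wrist_torque': array([ 0.01160244, -0.06091857, -0.01450184]), 'finger_gap': 85.56091112348304} 18.700000000000003
```

View pics/top0.png

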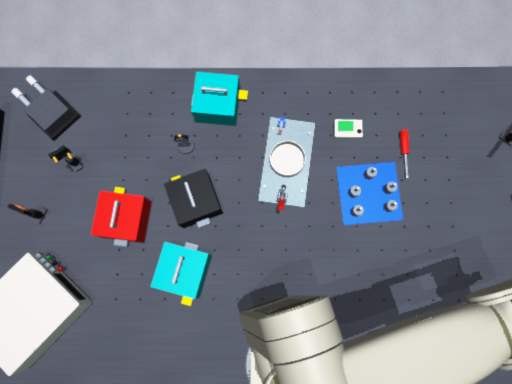

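View pics/side0.png

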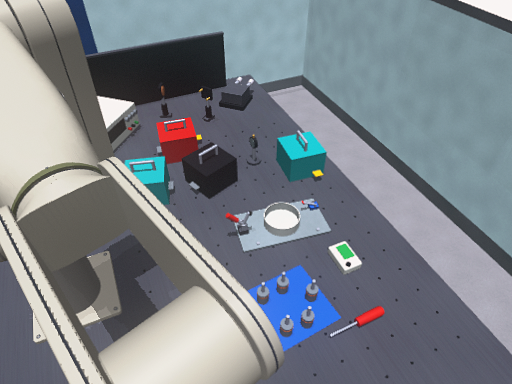

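The top view shows five tubes on the mat, at pixels (371,172), (355,190), (391,187), (358,210) and (392,206). The black hood is at (193,198), with its tongue at (176,179) and ledge at (203,222). The cup is at (287,159), with the switch towards world +x and the open clamp towards -x. The side view agrees.

```bash
cat >> h.py <<'E'
def plan(x,y,z,yaw=None):
    s=r.sense(); M=R.from_euler('xyz',s["tcp_rot"],degrees=True).as_matrix()
    d=M.T@(np.array([x,y,z])-s["tool_pos"])
    print("tool shift",np.round(d,1),"turn",None if yaw is None else round((s["tcp_rot"][2]-yaw+180)%360-180,2),"t",round(s["time"],1))
E
python3 - <<'E'
from h import *
p=cam("wrist"); s=r.sense(); M=R.from_euler('xyz',s["tcp_rot"],degrees=True).as_matrix()
print("wrist cam in tool", M.T@(np.array(p["eye"])-s["tool_pos"]), "axis",M.T@RM(p), p["camera_matrix"][0],p["k1"])
pic,d,W=cloud("top")
for u,v in ((371,172),(355,190),(391,187),(358,210),(392,206),(176,179),(203,222),(193,198),(282,128),(282,205),(287,159)):
    print((u,v),np.round(W[v-1:v+2,u-1:u+2].reshape(-1,3).mean(0)))
E
python3 -m pendant '[[1,0,0,0,-8.4],[1,0,0,0,-8.4],[1,0,0,0,-8.4],[1,0,0,0,-8.4],[1,0,0,0,-8.4],[1,0,0,0,-8.4],[1,0,0,0,-8.4],[1,0,0,0,-8.6]]'
```

```text
wrist cam in tool [  -0.57451991  -67.56247056 -142.73857533] axis [[ 9.99999863e-01 -2.55346632e-04 -4.55959823e-04]
 [ 3.67728000e-04  9.63761131e-01  2.66766466e-01]
 [ 3.71318436e-04 -2.66766597e-01  9.63761093e-01]] [316.70242147   0.         255.82254327] -0.05307671607607996
(371, 172) [ 581. -267.   49.]
(355, 190) [ 522. -214.   54.]
(391, 187) [ 533. -327.   48.]
(358, 210) [ 460. -221.   54.]
(392, 206) [ 473. -327.   48.]
(176, 179) [553. 340.  75.]
(203, 222) [426. 260.  26.]
(193, 198) [486. 278. 123.]
(282, 128) [735.  10.  18.]
(282, 205) [469.  14.  96.]
(287, 159) [632.  -6.  13.]
time: 2.15
tool_pos: [230.8, -553.8, 231.3]
tcp_rot: [-180.0, 0.0, 0.4]
ft_force: [0.3, 0.0, -0.2]
finger_gap: 85.7
```

```bash
python3 -m pendant '[[1,30,-30,-8,0.4],[1,30,-30,-8,0],[1,30,-30,-8,0],[1,30,-30,-8,0],[1,30,-30,-8,0],[1,30,-30,-8,0],[1,30,-30,-8,0],[1,30,-28,-8,0],[1,44,-26,-6,0],[1,0,0,0,0]]'
cat >> h.py <<'E'
def tubes(n="wrist",zlo=70,zhi=92,fn=None):
    pic,d,W=cloud(n)
    if fn: cv2.imwrite(fn,pic)
    m=((d>0)&(W[...,2]>zlo)&(W[...,2]<zhi)).astype(np.uint8)
    k,l,st,c=cv2.connectedComponentsWithStats(m)
    out=[]
    for i in range(1,k):
        if st[i,4]<6: continue
        P=W[l==i]; out.append((len(P),P.mean(0),np.ptp(P,axis=0)))
    return out
E
python3 - <<'E'
from h import *
s=r.sense();print(s["tool_pos"],s["tcp_rot"])
for n,c,e in tubes(fn="pics/w1.png"): print(n,np.round(c,1),np.round(e,1))
E
```

```text
time: 3.15
tool_pos: [519.3, -288.5, 301.9]
tcp_rot: [-180.0, -0.2, -0.1]
ft_force: [0.0, 0.4, 0.3]
finger_gap: 85.2
[ 519.31485557 -288.51182143  301.8617787 ] [-1.79959890e+02 -1.54580964e-01 -7.45023323e-02]
50 [ 522.2 -217.2   83.1] [7.7 8.6 3.2]
63 [ 462.5 -222.9   81.6] [ 8.3  7.8 14.3]
63 [ 581.2 -269.4   81.2] [ 8.   8.1 14.9]
64 [ 476.6 -327.3   80.8] [ 8.6  8.7 13.6]
60 [ 534.4 -328.9   80.7] [ 7.7  8.4 13.2]
```

View pics/w1.png

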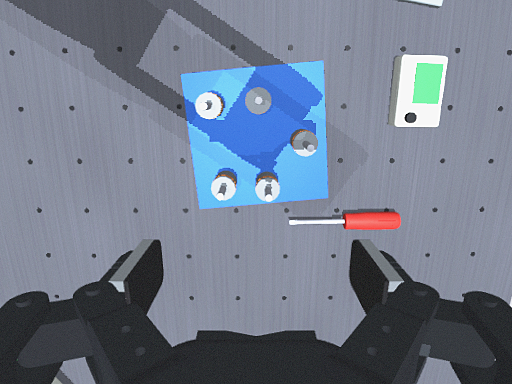

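```bash
python3 -m pendant '[[1,10,-36,0,0],[1,10,-40,0,0],[1,10,-40,0,0],[1,10,-40,0,0],[1,10,-40,0,0],[1,10,-40,0,0],[1,10,-40,0,0],[1,10,-40,0,0],[1,10,-20,0,0],[1,0,0,0,0]]'
cat > st.py <<'E'
from h import *
from scipy.optimize import least_squares
import sys
pic,d,W=cloud("wrist"); cv2.imwrite(sys.argv[1],pic); s=r.sense(); print(s["tool_pos"],s["tcp_rot"])
ok=d>0; Z=W[...,2]
c0=np.array([622.,-2.])
rr=np.hypot(W[...,0]-c0[0],W[...,1]-c0[1])
P=W[ok&(Z>41)&(Z<51)&(rr<70)&(rr>42)]
f=least_squares(lambda q:np.hypot(P[:,0]-q[0],P[:,1]-q[1])-q[2],[*c0,55],loss="soft_l1"); print("cup",f.x,len(P),np.median(P[:,2]))
m=(ok&(Z>5)&(Z<14)&(abs(W[...,0]-c0[0])<200)&(abs(W[...,1]-c0[1])<120)).astype(np.uint8)
k,l,stt,_=cv2.connectedComponentsWithStats(m); i=1+np.argmax(stt[1:,4]); Q=W[l==i]
(c,wh,a)=cv2.minAreaRect(Q[:,:2].astype(np.float32)); print("plate",c,wh,a,np.median(Q[:,2]))
hsv=cv2.cvtColor(pic,cv2.COLOR_BGR2HSV)
near=ok&(abs(W[...,0]-c0[0])<200)&(abs(W[...,1]-c0[1])<75)&(Z>20)
red=near&((hsv[...,0]<8)|(hsv[...,0]>172))&(hsv[...,1]>140)&(hsv[...,2]>60)
for nm,sel in (("tip",W[...,0]>c0[0]),("handle",W[...,0]<c0[0])):
    T=W[red&sel]; print(nm,len(T),T.mean(0) if len(T) else None, (T.min(0),T.max(0)) if len(T) else None)
E
python3 st.py pics/w2.png
```

```text
time: 4.2
tool_pos: [607.5, 44.9, 300.6]
tcp_rot: [-180.0, 0.0, -0.2]
ft_force: [0.2, -0.5, -0.4]
finger_gap: 85.5
[607.21244455  43.30042652 300.67610712] [ 1.79977464e+02  4.64875455e-02 -3.09780232e-01]
cup [627.76783683  -4.51302767  55.09755779] 733 45.72783289149015
plate (626.3245849609375, -4.728996276855469) (150.7509002685547, 285.6609802246094) 81.93201446533203 10.163302057180431
tip 30 [715.65527486  18.87529156  45.61607005] (array([712.87037133,  13.40871191,  43.65372681]), array([718.94272383,  24.35872436,  46.96732275]))
handle 464 [473.91936127  18.85637859  87.49750119] (array([453.50826552,   9.54881006,  67.45854249]), array([491.39352331,  26.42625449, 103.13134921]))
```

View pics/w2.png

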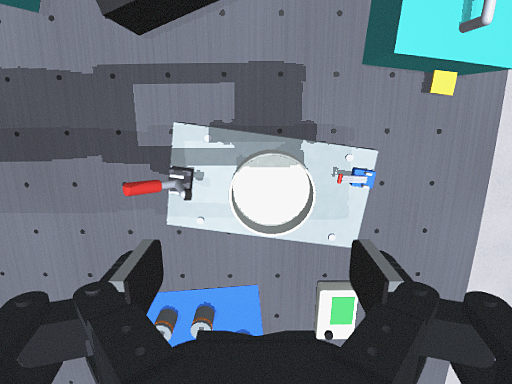

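```bash
python3 -c "
from h import *
plan(522.2,-217.2,170,0)"
python3 -m pendant '[[0.4,-11,32,16,0],[0.4,-11,33,16,0],[0.4,-11,33,16,0],[0.4,-11,33,16,0],[0.4,-11,33,16,0],[0.4,-11,33,16,0],[0.4,-11,33,17,0],[0.4,-8,31,18,0],[0.4,0,0,0,0],[0.4,0,0,0,0]]' 40
python3 -c "
from h import *
plan(522.2,-217.2,52,0)"
```

```text
tool shift [-83.5 260.9 130.8] turn -0.31 t 4.2
time: 5.25
tool_pos: [519.0, -219.0, 169.7]
tcp_rot: [-180.0, 0.1, -0.6]
ft_force: [0.1, 0.1, -0.3]
finger_gap: 34.3
tool shift [  3.3  -1.7 117.7] turn -0.6 t 5.2
```

```bash
python3 -m pendant '[[0.4,3.3,-1.7,20,-0.6],[0.4,0,0,38,0],[0.4,0,0,38,0],[0.4,0,0,22,0],[0.4,0,0,0,0],[0,0,0,0,0],[0,0,0,0,0],[0,0,0,0,0],[0,0,0,0,0],[0,0,0,-10,0]]' 40
python3 -m pendant '[[0,0,0,-35,0],[0,0,0,-35,0],[0,0,0,-38,0],[0,0,0,0,0]]'
python3 -c "
from h import *
plan(646.7,21.7,170,0)"
```

```text
time: 6.25
tool_pos: [523.5, -215.4, 62.1]
tcp_rot: [-180.0, 0.0, 0.2]
ft_force: [-0.1, 0.3, -1.7]
finger_gap: 7.6
time: 6.65
tool_pos: [527.3, -217.4, 178.0]
tcp_rot: [179.7, -0.6, 0.2]
ft_force: [0.9, -0.3, 0.2]
finger_gap: 7.6
tool shift [ 120.2 -238.7    8. ] turn 0.22 t 6.7
```

```bash
python3 -m pendant '[[0,14,-28,1,0],[0,15,-30,1,0],[0,15,-30,1,0],[0,15,-30,1,0],[0,15,-30,1,0],[0,15,-30,1,0],[0,15,-30,1,0],[0,13,-29,1,0],[0,0,0,0,0],[0,0,0,0,0]]'
python3 -c "
from h import *
plan(646.7,21.7,66,0)"
```

```text
time: 7.65
tool_pos: [639.7, 22.3, 161.8]
tcp_rot: [180.0, 0.1, 0.3]
ft_force: [-0.3, -0.5, 0.1]
finger_gap: 7.6
tool shift [ 7.   0.6 95.8] turn 0.31 t 7.7
```

```bash
python3 -m pendant '[[0,7,0.6,0,0],[0,0,0,30,0],[0,0,0,30,0],[0,0,0,25,0],[0,0,0,0,0]]'
python3 -c "
from h import *
plan(646.7,21.7,66,0); print(r.sense()['ft_force'])"
python3 -c "
from h import *
for n,c,e in tubes(fn='pics/w3.png'): print(n,np.round(c,1),np.round(e,1))"
```

```text
time: 8.15
tool_pos: [643.6, 19.9, 72.3]
tcp_rot: [-180.0, 0.5, 0.1]
ft_force: [-1.2, -1.0, -1.2]
finger_gap: 7.9
tool shift [ 3.2 -1.8  6.3] turn 0.11 t 8.2
[-1.2072935  -0.98601529 -1.16489636]
1173 [643.1  27.1  84. ] [34.7 11.9 22. ]
897 [526.2  12.   84.8] [21.1 14.9 21.9]
```

View pics/w3.png

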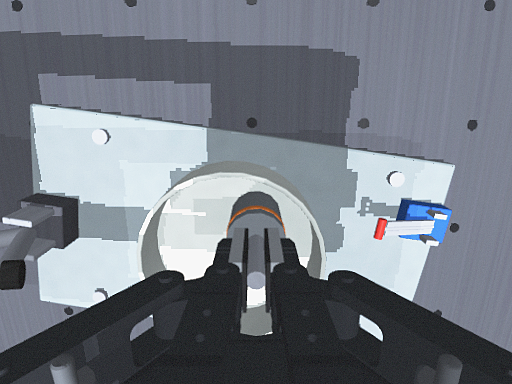

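The tube sits inside the cup, upright at (255,215) against the far side. Lowering the rest and releasing.

```bash
python3 -m pendant '[[0,2,-0.5,5,0],[0,0,0,0,0],[0.3,0,0,0,0],[0.3,0,0,0,0],[0.3,0,0,0,0],[0.3,0,0,-20,0],[0.35,0,0,-40,0],[0.35,0,0,-40,0],[0.35,0,0,0,0]]'
python3 -c "
from h import *
for n,c,e in tubes(): print(n,np.round(c,1),np.round(e,1))
plan(462.5,-222.9,170,0)"
```

```text
time: 9.1
tool_pos: [653.2, 21.7, 180.7]
tcp_rot: [180.0, -0.7, 0.2]
ft_force: [0.1, 0.0, 1.5]
finger_gap: 29.6
1165 [798.9 158.4  80.2] [102.   10.9  21.9]
77 [649.6  23.6  81.1] [ 8.2  3.2 21.7]
721 [479.5  18.2  81.5] [27.2 16.9 21.9]
286 [524.7  12.1  86.9] [21.3 13.1 21.8]
tool shift [-190.4  243.9    5.8] turn 0.23 t 9.2
```

```bash
python3 -m pendant '[[0.4,-24,30,1,0],[0.4,-24,31,1,0],[0.4,-24,31,1,0],[0.4,-24,31,1,0],[0.4,-24,31,0,0],[0.4,-24,30,0,0],[0.4,-24,30,0,0],[0.4,-22,30,0,0],[0.4,0,0,0,0],[0.4,0,0,0,0]]'
python3 -c "
from h import *
plan(462.5,-222.9,52,0)"
```

```text
time: 10.15
tool_pos: [459.3, -223.1, 167.3]
tcp_rot: [-179.9, 0.0, 0.1]
ft_force: [-0.1, 1.2, 0.6]
finger_gap: 34.2
tool shift [ 3.300e+00 -1.000e-01  1.153e+02] turn 0.09 t 10.2
```

```bash
python3 -m pendant '[[0.4,3.3,0,20,0],[0.4,0,0,38,0],[0.4,0,0,38,0],[0.4,0,0,19,0],[0.4,0,0,0,0],[0,0,0,0,0],[0,0,0,0,0],[0,0,0,0,0],[0,0,0,0,0],[0,0,0,-10,0]]'
python3 -m pendant '[[0,0,0,-35,0],[0,0,0,-35,0],[0,0,0,-35,0],[0,0,0,0,0]]'
python3 -c "
from h import *
plan(607.9,21.7,165,0)"
```

```text
time: 11.15
tool_pos: [462.5, -222.5, 62.7]
tcp_rot: [-179.9, 0.1, 0.2]
ft_force: [-0.8, -0.0, -1.2]
finger_gap: 7.6
time: 11.55
tool_pos: [466.5, -225.0, 175.5]
tcp_rot: [179.7, -0.5, 0.2]
ft_force: [0.6, -1.1, 0.0]
finger_gap: 7.6
tool shift [ 142.2 -246.2   10.5] turn 0.21 t 11.6
```

```bash
python3 -m pendant '[[0,18,-29,1,0],[0,18,-31,1,0],[0,18,-31,1,0],[0,18,-31,1,0],[0,18,-31,0,0],[0,18,-31,0,0],[0,18,-30,0,0],[0,19,-30,0,0],[0,0,0,0,0],[0,0,0,0,0]]'
python3 -c "
from h import *
plan(607.9,21.7,66,0)"
```

```text
time: 12.55
tool_pos: [607.2, 22.3, 163.8]
tcp_rot: [180.0, 0.1, 0.3]
ft_force: [-0.5, 0.2, -1.7]
finger_gap: 7.7
tool shift [ 0.8  0.6 97.8] turn 0.31 t 12.6
```

```bash
python3 -m pendant '[[0,0.8,0.6,20,0],[0,0,0,30,0],[0,0,0,30,0],[0,0,0,16,0],[0,0,0,0,0],[0,0,0,1,0],[0.3,0,0,0,0],[0.3,0,0,0,0],[0.3,0,0,0,0],[0.3,0,0,-20,0]]'
python3 -m pendant '[[0.35,0,0,-40,0],[0.35,0,0,-40,0],[0.4,-2,35,0,0],[0.4,-4,37,0,0],[0.4,-4,37,0,0],[0.4,-4,37,0,0],[0.4,-4,37,0,0],[0.4,-4,37,0,0],[0.4,-4,37,0,0],[0.4,0,37,0,0]]'
python3 -m pendant '[[0.4,0,0,0,0],[0.4,0,0,0,0]]'
python3 -c "
from h import *
plan(581.2,-269.4,52,0)"
```

```text
time: 13.55
tool_pos: [605.9, 21.1, 84.5]
tcp_rot: [-180.0, 0.3, 0.2]
ft_force: [-0.6, 0.0, 0.1]
finger_gap: 25.5
time: 14.55
tool_pos: [582.8, -274.7, 167.6]
tcp_rot: [180.0, -0.0, 0.2]
ft_force: [0.8, 0.4, 1.4]
finger_gap: 34.1
time: 14.75
tool_pos: [583.0, -273.8, 167.2]
tcp_rot: [-180.0, -0.0, 0.1]
ft_force: [-0.2, 1.3, 1.2]
finger_gap: 34.0
tool shift [ -1.8  -4.4 115.2] turn 0.11 t 14.8
```

```bash
python3 -m pendant '[[0.4,-1.8,-4.4,20,0],[0.4,0,0,38,0],[0.4,0,0,38,0],[0.4,0,0,19,0],[0.4,0,0,0,0],[0,0,0,0,0],[0,0,0,0,0],[0,0,0,0,0],[0,0,0,0,0],[0,0,0,-10,0]]'
python3 -m pendant '[[0,0,0,-35,0],[0,0,0,-35,0],[0,0,0,-35,0],[0,0,0,0,0]]'
python3 -m pendant '[[0,9,-30,0,0],[0,9,-32,0,0],[0,10,-32,0,0],[0,10,-32,0,0],[0,10,-32,0,0],[0,10,-32,0,0],[0,10,-32,0,0],[0,9,-32,0,0],[0,0,0,0,0],[0,0,0,0,0]]'
python3 -c "
from h import *
plan(658.7,-15.2,66,0)"
```

```text
time: 15.75
tool_pos: [580.9, -268.4, 61.9]
tcp_rot: [-180.0, 0.1, 0.2]
ft_force: [-0.6, -0.0, -1.3]
finger_gap: 7.8
time: 16.15
tool_pos: [584.6, -270.7, 175.2]
tcp_rot: [179.7, -0.5, 0.2]
ft_force: [1.1, -0.0, 0.6]
finger_gap: 7.6
time: 17.15
tool_pos: [657.2, -13.8, 166.9]
tcp_rot: [180.0, 0.0, 0.3]
ft_force: [-0.1, -0.7, 0.2]
finger_gap: 7.6
tool shift [  1.5   1.4 100.9] turn 0.31 t 17.1
```

```bash
python3 -m pendant '[[0,1.5,1.4,20,0],[0,0,0,30,0],[0,0,0,30,0],[0,0,0,19,0],[0,0,0,0,0],[0,0,0,1,0],[0.3,0,0,0,0],[0.3,0,0,0,0],[0.3,0,0,0,0],[0.3,0,0,-20,0]]'
python3 -m pendant '[[0.35,0,0,-40,0],[0.35,0,0,-40,0],[0.4,-22,36,0,0],[0.4,-23,39,0,0],[0.4,-23,39,0,0],[0.4,-23,39,0,0],[0.4,-23,39,0,0],[0.4,-23,39,0,0],[0.4,-23,39,0,0],[0.4,-22,39,0,0]]'
python3 -m pendant '[[0.4,0,0,0,0],[0.4,0,0,0,0]]'
python3 -c "
from h import *
plan(476.6,-327.3,52,0)"
```

```text
time: 18.15
tool_pos: [656.7, -15.7, 84.2]
tcp_rot: [-180.0, 0.3, 0.2]
ft_force: [-0.1, 0.4, -0.9]
finger_gap: 25.7
time: 19.15
tool_pos: [477.1, -327.0, 167.7]
tcp_rot: [180.0, -0.0, 0.2]
ft_force: [1.0, -0.5, -0.7]
finger_gap: 34.4
time: 19.35
tool_pos: [477.6, -326.4, 167.5]
tcp_rot: [180.0, -0.0, 0.1]
ft_force: [-0.2, 0.1, -0.8]
finger_gap: 33.7
tool shift [ -1.1   0.8 115.5] turn 0.07 t 19.4
```

```bash
python3 -m pendant '[[0.4,-1.1,0.8,20,0],[0.4,0,0,38,0],[0.4,0,0,38,0],[0.4,0,0,19,0],[0.4,0,0,0,0],[0,0,0,0,0],[0,0,0,0,0],[0,0,0,0,0],[0,0,0,0,0],[0,0,0,-10,0]]'
python3 -m pendant '[[0,0,0,-35,0],[0,0,0,-35,0],[0,0,0,-35,0],[0,0,0,0,0]]'
python3 -m pendant '[[0,15,-39,0,0],[0,15,-39,0,0],[0,15,-39,0,0],[0,15,-39,0,0],[0,15,-39,0,0],[0,15,-39,0,0],[0,15,-39,0,0],[0,14,-39,0,0],[0,0,0,0,0],[0,0,0,0,0]]'
python3 -c "
from h import *
plan(595.9,-15.2,66,0)"
```

```text
time: 20.35
tool_pos: [476.5, -325.9, 61.9]
tcp_rot: [-180.0, 0.1, 0.2]
ft_force: [-2.4, 0.4, -0.5]
finger_gap: 7.5
time: 20.75
tool_pos: [479.9, -328.8, 174.8]
tcp_rot: [179.6, -0.5, 0.2]
ft_force: [1.2, -0.5, -0.0]
finger_gap: 7.0
time: 21.75
tool_pos: [594.6, -13.1, 166.8]
tcp_rot: [180.0, 0.0, 0.3]
ft_force: [-0.4, 0.3, -0.7]
finger_gap: 7.6
tool shift [  1.4   2.1 100.8] turn 0.34 t 21.8
```

```bash
python3 -m pendant '[[0,1.4,2.1,20,0],[0,0,0,30,0],[0,0,0,30,0],[0,0,0,19,0],[0,0,0,0,0],[0,0,0,1,0],[0.3,0,0,0,0],[0.3,0,0,0,0],[0.3,0,0,0,0],[0.3,0,0,-20,0]]'
python3 -m pendant '[[0.35,0,0,-40,0],[0.35,0,0,-40,0],[0.4,-7,36,0,0],[0.4,-8,39,0,0],[0.4,-8,39,0,0],[0.4,-8,39,0,0],[0.4,-8,40,0,0],[0.4,-8,40,0,0],[0.4,-8,40,0,0],[0.4,-6,41,0,0]]'
python3 -m pendant '[[0.4,0,0,0,0],[0.4,0,0,0,0]]'
python3 -c "
from h import *
plan(534.4,-328.9,52,0)
for n,c,e in tubes(fn='pics/w4.png'): print(n,np.round(c,1),np.round(e,1))"
```

```text
time: 22.75
tool_pos: [594.0, -15.8, 84.6]
tcp_rot: [-180.0, 0.3, 0.2]
ft_force: [-1.2, -0.0, -0.7]
finger_gap: 25.5
time: 23.75
tool_pos: [536.0, -331.8, 167.7]
tcp_rot: [180.0, -0.0, 0.2]
ft_force: [0.3, -0.0, -0.1]
finger_gap: 34.1
time: 23.95
tool_pos: [536.1, -331.0, 167.2]
tcp_rot: [-180.0, -0.0, 0.1]
ft_force: [0.5, -0.3, -0.0]
finger_gap: 34.4
tool shift [ -1.7  -2.  115.2] turn 0.1 t 23.9
147 [ 534.5 -328.9   81. ] [ 7.8  8.6 13.5]
```

```bash
python3 -m pendant '[[0.4,-1.7,-2,20,0],[0.4,0,0,38,0],[0.4,0,0,38,0],[0.4,0,0,19,0],[0.4,0,0,0,0],[0,0,0,0,0],[0,0,0,0,0],[0,0,0,0,0],[0,0,0,0,0],[0,0,0,-10,0]]'
python3 -m pendant '[[0,0,0,-35,0],[0,0,0,-35,0],[0,0,0,-35,0],[0,0,0,0,0]]'
python3 -m pendant '[[0,11,-36,0,0],[0,12,-36,0,0],[0,12,-36,0,0],[0,12,-36,0,0],[0,12,-36,0,0],[0,12,-36,0,0],[0,12,-36,0,0],[0,11,-36,0,0],[0,0,0,0,0],[0,0,0,0,0]]'
python3 -c "
from h import *
plan(627.3,-38,66,0)
for n,c,e in tubes(zlo=80,zhi=105,fn='pics/w5.png'): print(n,np.round(c,1),np.round(e,1))"
```

```text
time: 25.0
tool_pos: [534.2, -327.8, 61.9]
tcp_rot: [-180.0, 0.1, 0.2]
ft_force: [0.2, 0.9, -1.1]
finger_gap: 7.8
time: 25.4
tool_pos: [537.7, -330.5, 175.2]
tcp_rot: [179.6, -0.5, 0.2]
ft_force: [0.9, -1.2, -0.2]
finger_gap: 7.6
time: 26.4
tool_pos: [627.5, -39.1, 167.0]
tcp_rot: [180.0, 0.0, 0.3]
ft_force: [0.1, 0.2, -1.0]
finger_gap: 7.7
tool shift [ -0.2  -1.1 101. ] turn 0.33 t 26.4
1111 [470.4  18.1  91.9] [29.2 17.1 22.4]
165 [608.5  19.8  95.9] [ 8.5  8.5 18.3]
170 [649.1  20.5  95.6] [ 8.9  8.4 18.1]
323 [526.2  10.2  89.7] [16.9 13.6 12.7]
189 [596.4 -18.2  94.1] [ 9.   9.  18.6]
187 [657.8 -17.6  94.2] [ 8.4  8.4 18.6]
```

View pics/w5.png

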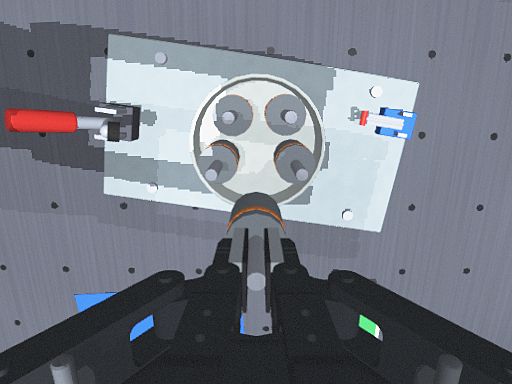

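Four tubes stand in the cup, with stems at (228,117), (290,117), (211,174) and (301,174). The fifth is held above the gap at (256,215).

```bash
python3 -m pendant '[[0,-0.2,-3,20,0],[0,0,0,30,0],[0,0,0,30,0],[0,0,0,19,0],[0,0,0,0,0],[0,0,0,1,0],[0,0,0,0,0],[0.3,0,0,0,0],[0.3,0,0,0,0],[0.3,0,0,0,0]]'
python3 -m pendant '[[0.3,0,0,-20,0],[0.35,0,0,-40,0],[0.35,0,0,-40,0],[0.6,0,-30,-20,0],[0.8,0,-30,-20,0],[1,0,-30,-20,0],[1,0,0,-20,0],[1,0,0,0,0],[1,0,0,0,0]]'
python3 -c "
from h import *
for n,c,e in tubes(zlo=80,zhi=105,fn='pics/w6.png'): print(n,np.round(c,1),np.round(e,1))"
python3 st.py pics/w6b.png
```

```text
time: 27.45
tool_pos: [627.8, -36.9, 67.6]
tcp_rot: [180.0, -0.0, 0.2]
ft_force: [0.8, -0.2, -0.6]
finger_gap: 25.3
time: 28.35
tool_pos: [627.4, 53.0, 247.3]
tcp_rot: [180.0, -0.1, 0.2]
ft_force: [-0.4, -0.1, -0.4]
finger_gap: 85.5
450 [465.9 204.8  92.8] [33.1 12.  24.8]
7318 [794.5 180.4 101.6] [123.6  59.9  25. ]
472 [469.4  19.6  92.2] [30.3 16.5 22.8]
103 [608.3  21.   93.3] [ 8.4  8.7 18.3]
102 [649.3  21.7  93.6] [ 8.4  8.2 18.4]
175 [525.3  11.4  89. ] [17.3 13.  12.3]
111 [596.1 -17.5  92.5] [ 8.9  9.2 18.3]
111 [658.1 -16.9  92.6] [ 8.4  8.7 18.4]
102 [627.2 -37.7  92.2] [ 8.5  7.9 18. ]
[626.50736298  52.56813188 245.50326012] [1.79992712e+02 1.21403134e-01 1.75081776e-01]
cup [627.62342507  -4.71914677  55.08498484] 852 45.76720828117533
plate (625.4893798828125, -4.340309143066406) (150.3582000732422, 285.90887451171875) 81.87444305419922 10.072049161983443
tip 37 [715.2983411   18.54684365  45.88378772] (array([713.28834361,  13.31596146,  44.10203125]), array([717.95837697,  23.76691279,  47.40133115]))
handle 647 [474.21809799  19.1199255   87.14410737] (array([454.21504835,   9.2009228 ,  63.54340359]), array([491.12678118,  26.64745694, 102.58451257]))
```

View pics/w6.png

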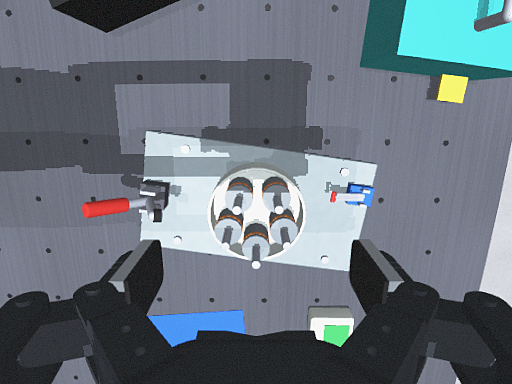

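```bash
python3 -m pendant '[[1,-16,-34,-12,0],[1,-17,-34,-12,0],[1,-18,-35,-12,0],[1,-18,-35,-12,0],[1,-18,-35,-12,0],[1,-18,-35,-12,0],[1,-18,-35,-12,0],[1,-18,-34,-12,0],[1,0,0,-8,0],[1,0,0,0,0]]'
cat > hd.py <<'E'
from h import *
import sys
pic,d,W=cloud("wrist"); cv2.imwrite(sys.argv[1],pic); s=r.sense(); print(s["tool_pos"],s["tcp_rot"])
ok=d>0; Z=W[...,2]; c0=np.array(eval(sys.argv[2])); z0=float(sys.argv[3]) if len(sys.argv)>3 else 0
rr=np.hypot(W[...,0]-c0[0],W[...,1]-c0[1])
def rect(m,nm):
    P=W[m]
    if len(P)<10: return print(nm,"none")
    (c,wh,a)=cv2.minAreaRect(P[:,:2].astype(np.float32)); print(nm,len(P),"c",np.round(c,1),"wh",np.round(wh,1),"a",round(a,2),"z",np.round(np.percentile(P[:,2],[2,50,98]),1))
top=(ok&(abs(Z-z0-103)<5)&(rr<110)).astype(np.uint8); k,l,st,_=cv2.connectedComponentsWithStats(top); rect(l==1+np.argmax(st[1:,4]),"top")
rect(ok&(Z-z0>125)&(Z-z0<150)&(rr<60),"bar")
hsv=cv2.cvtColor(pic,cv2.COLOR_BGR2HSV)
rect(ok&(rr<130)&(hsv[...,0]>20)&(hsv[...,0]<35)&(hsv[...,1]>140)&(Z-z0>10)&(Z-z0<60),"tongue")
rect(ok&(rr<100)&(rr>69)&(hsv[...,1]<60)&(hsv[...,2]>80)&(abs(Z-z0-26)<5),"ledge")
E
python3 hd.py pics/w7.png '[486,280]'
```

```text
time: 29.45
tool_pos: [485.1, 329.9, 351.2]
tcp_rot: [180.0, -0.0, 0.3]
ft_force: [0.5, 0.3, 1.0]
finger_gap: 85.5
[485.45234642 328.99080765 350.3933205 ] [1.79952080e+02 2.01315770e-02 2.03184233e-01]
top 9870 c [493.8 286.3] wh [134.6 134.9] a 20.87 z [101.5 103.1 104.8]
bar 584 c [493.9 286.9] wh [79.1 10.3] a 20.84 z [128.7 141.1 143.3]
tongue 245 c [560.6 349.8] wh [20.8 29.6] a 20.18 z [24.5 26.3 28.1]
ledge none
```

View pics/w7.png

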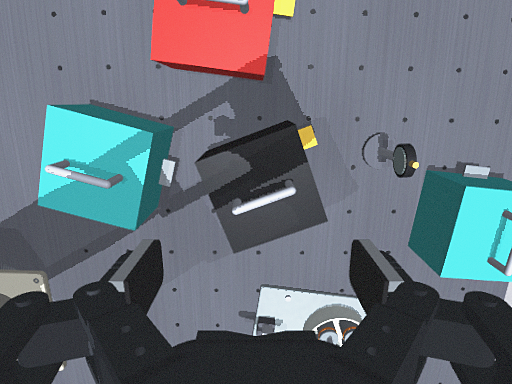

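```bash
python3 -m pendant '[[0.7,0,0,0,7.7],[0.7,0,0,0,7.7],[0.7,0,0,0,7.7],[0.7,0,0,0,7.7],[0.7,0,0,0,7.7],[0.7,0,0,0,7.7],[0.7,0,0,0,7.7],[0.7,0,0,0,7.7],[0.7,0,0,0,7.8],[0.7,0,0,0,0]]'
python3 -c "
from h import *
plan(493.9,286.6,118,-69.1)"
```

```text
time: 30.5
tool_pos: [485.7, 327.8, 349.5]
tcp_rot: [179.9, -0.0, -69.5]
ft_force: [0.6, 0.6, 0.9]
finger_gap: 59.5
tool shift [ 41.3   6.3 231.5] turn -0.36 t 30.5
```

```bash
python3 -m pendant '[[0.7,10,2,30,-0.4],[0.7,11,2,35,0],[0.7,10,1,35,0],[0.7,10,1,35,0],[0.7,0,0,35,0],[0.7,0,0,0,0],[0.7,0,0,0,0]]'
python3 hd.py pics/w8.png '[494,286]'
python3 -c "
from h import *
plan(493.9,286.6,118,-69.1)"
```

```text
time: 31.2
tool_pos: [494.0, 288.3, 180.8]
tcp_rot: [179.9, -0.0, -68.7]
ft_force: [0.3, 0.6, 0.2]
finger_gap: 59.9
[495.02819067 289.07809928 182.61052092] [-1.79928721e+02  2.34188018e-03 -6.87197939e+01]
top 28035 c [493.9 286.6] wh [134.5 134.7] a 20.84 z [101.7 103.1 104.4]
bar 1937 c [494.2 287. ] wh [79. 10.] a 21.03 z [135.3 141.2 142.9]
tongue 274 c [557.1 348.3] wh [26.8 29.4] a 21.05 z [24.6 26.1 27.7]
ledge none
tool shift [ 1.9  2.  64.6] turn 0.38 t 31.2
```

```bash
python3 -m pendant '[[0.7,1.9,2,30,0.4],[0.7,0,0,25,0],[0.7,0,0,9,0],[0.7,0,0,0,0],[0,0,0,0,0],[0,0,0,0,0],[0,0,0,0,0],[0,0,0,0,0],[0,0,0,0,0]]' 110
python3 -m pendant '[[0,0,0,-10,0],[0,0,0,-25,0],[0,0,0,-30,0],[0,0,0,-30,0],[0,0,0,0,0],[0,0,0,0,0]]'
python3 -c "
from h import *
plan(627.6,-4.8,218,-98.1)"
```

```text
time: 32.15
tool_pos: [494.1, 286.5, 118.5]
tcp_rot: [-179.9, -0.0, -69.2]
ft_force: [0.8, -3.7, 5.7]
finger_gap: 6.4
time: 32.75
tool_pos: [493.1, 287.0, 212.3]
tcp_rot: [-180.0, 0.0, -69.2]
ft_force: [0.2, 0.7, -4.1]
finger_gap: 6.5
tool shift [320.5 -22.   -5.8] turn 28.92 t 32.8
```

```bash
python3 -m pendant '[[0,10,0,-15,0],[0,35,-2,-15,0],[0,40,-3,-5,0],[0,40,-3,0,0],[0,40,-3,0,0],[0,40,-3,0,0],[0,40,-3,0,0],[0,40,-3,0,0],[0,35,-2,0,0],[0,0,0,0,0]]'
python3 -m pendant '[[0,0,0,0,7.2],[0,0,0,0,7.2],[0,0,0,0,7.2],[0,0,0,0,7.3],[0,0,0,0,0],[0,0,0,0,0]]'
python3 -c "
from h import *
plan(627.6,-4.8,200,-98.1)"
python3 hd.py pics/w9.png '[627.6,-4.8]' 118
```

```text
time: 33.75
tool_pos: [627.5, -10.0, 245.5]
tcp_rot: [179.8, -0.0, -69.5]
ft_force: [-1.0, -0.8, -3.7]
finger_gap: 6.3
time: 34.35
tool_pos: [626.8, -4.6, 246.4]
tcp_rot: [179.9, -0.0, -97.9]
ft_force: [0.1, 0.4, -3.5]
finger_gap: 6.3
tool shift [ 0.1 -0.9 46.4] turn 0.23 t 34.4
[626.91098038  -4.54874175 246.58507547] [ 1.79927654e+02 -9.26192859e-04 -9.78781266e+01]Traceback (most recent call last):
  File "hd.py", line 10, in <module>
    top=(ok&(abs(Z-z0-103)<5)&(rr<110)).astype(np.uint8); k,l,st,_=cv2.connectedComponentsWithStats(top); rect(l==1+np.argmax(st[1:,4]),"top")
                                                                                                                    ~~~~~~~~~^^^^^^^^^^
    return _wrapfunc(a, 'argmax', axis=axis, out=out, **kwds)
    return bound(*args, **kwds)
ValueError: attempt to get argmax of an empty sequence
```

View pics/w9.png

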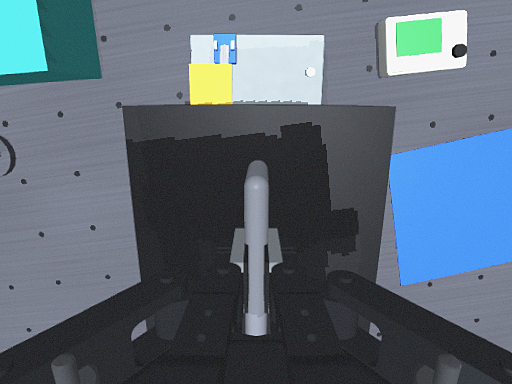

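The hood is held level above the cup: bar at (257,240), and the tongue at (211,84) lines up over the switch at (225,47).

```bash
sed -i 's/<5)&(rr<110)/<12)\&(rr<110)/' hd.py; python3 hd.py pics/w9b.png '[627.6,-4.8]' 128
python3 - <<'E'
from h import *
pic,d,W=cloud("wrist"); Z=W[...,2]
m=(d>0)&(abs(Z-231)<14)&(np.hypot(W[...,0]-627,W[...,1]+5)<80); P=W[m]
A=np.c_[P[:,:2]-P[:,:2].mean(0),np.ones(len(P))]
for _ in range(4):
    c=np.linalg.lstsq(A,P[:,2],rcond=None)[0]; k=abs(A@c-P[:,2])<3; A,P=A[k],P[k]
print("slope world",c,len(P))
E
```

```text
[627.03569701  -4.55201573 246.75407375] [ 1.79948906e+02 -8.81798093e-04 -9.79109774e+01]
top 38425 c [644.3  -7.3] wh [135.6  97.7] a 82.11 z [229.3 231.3 233.2]
bar 4634 c [629.3  -3.1] wh [32.6 73.1] a 65.66 z [255.2 269.5 276.1]
tongue 350 c [710.9  17.2] wh [30.1 27.5] a 81.61 z [151.5 153.4 168.3]
ledge none
slope world [-3.96517838e-03 -1.92817870e-02  2.31424147e+02] 36695
```

```bash
python3 -m pendant '[[0,0,-1.2,15,0.2],[0,0,0,20,0],[0,0,0,20,0],[0,0,0,20,0],[0,0,0,20,0],[0,0,0,15,0],[0,0,0,0,0],[0,0,0,0,0]]'
python3 -c "
from h import *
plan(627.6,-4.8,128.5,-98.1)"
```

```text
time: 35.3
tool_pos: [628.4, -4.7, 137.0]
tcp_rot: [180.0, -0.0, -98.3]
ft_force: [0.5, -0.0, -2.1]
finger_gap: 6.5
tool shift [0.2 0.8 8.5] turn -0.17 t 35.3
```

```bash
python3 -m pendant '[[0,0,0.5,3,0],[0,0,0,2,0],[0,0,0,2,0],[0,0,0,0,0]]'
python3 -m pendant '[[0,0,0,1.5,0],[0,0,0,1,0],[0,0,0,0,0]]'
python3 hd.py pics/w10.png '[627.6,-4.8]' 10
```

```text
time: 35.7
tool_pos: [628.1, -4.7, 130.2]
tcp_rot: [-180.0, 0.0, -98.3]
ft_force: [-0.3, 0.3, -3.5]
finger_gap: 6.4
time: 36.0
tool_pos: [628.6, -5.6, 129.2]
tcp_rot: [-179.9, -0.1, -98.3]
ft_force: [-3.2, -3.2, 6.1]
finger_gap: 6.5
[628.55019794  -5.6042508  129.18111344] [-1.79907783e+02 -6.78335149e-02 -9.83075484e+01]
top 38423 c [646.3  -8.1] wh [135.3  97.2] a 81.67 z [112.4 114.  115.5]
bar 4641 c [630.7  -4.1] wh [32.6 73.1] a 65.3 z [137.1 152.1 158.3]
tongue 457 c [713.1  16.6] wh [29.9 27.6] a 81.64 z [35.2 36.5 38. ]
ledge 16 c [7.188e+02 2.000e-01] wh [ 0.2 10.4] a 82.29 z [32.7 34.3 36.5]
```

```bash
python3 -m pendant '[[0.5,0,0,0,0],[0.5,0,0,0,0],[0.5,0,0,0,0],[0.5,0,0,0,0],[0.5,0,0,-20,0],[0.5,0,0,-35,0],[0.5,0,0,-35,0],[0.5,0,35,-40,0],[0.5,0,40,-40,0],[0.5,0,40,-40,0]]' 
python3 -m pendant '[[0.5,0,30,0,0],[0.5,0,0,0,0],[0.5,0,0,0,0]]'
python3 hd.py pics/w11.png '[627.6,-4.8]' 10; python3 st.py pics/w11b.png
```

```text
time: 37.05
tool_pos: [524.3, 10.5, 327.1]
tcp_rot: [180.0, 0.0, -98.3]
ft_force: [-0.0, 1.3, 0.3]
finger_gap: 42.9
time: 37.35
tool_pos: [495.8, 14.7, 326.3]
tcp_rot: [-179.9, 0.0, -98.3]
ft_force: [0.2, 0.3, -0.1]
finger_gap: 42.8
[496.0350987   14.59104836 325.75696264] [-1.79985367e+02  1.52882940e-03 -9.82799626e+01]
top 12370 c [613.3  -3.9] wh [134.8 103.1] a 81.77 z [111.6 113.2 114.9]
bar 819 c [620.9  -4.9] wh [ 9.6 65.9] a 81.55 z [147.6 151.2 153.4]
tongue none
ledge 377 c [552.7   5.1] wh [38.8 17. ] a 81.72 z [34.4 36.  37.8]
[496.15381612  14.50144127 325.33051213] [ 1.79959670e+02 -3.11334408e-03 -9.82887548e+01]
cup [622.  -2.  55.] 0 nan
plate (523.14501953125, 10.478759765625) (150.4567413330078, 77.13977813720703) 81.66714477539062 10.120673925187987
tip 0 None None
handle 392 [472.98006542  17.23865922  88.49466651] (array([453.69569732,   8.80816524,  69.32009476]), array([490.90950428,  26.38908903, 102.97397761]))
  return _methods._mean(a, axis=axis, dtype=dtype,
  ret = ret.dtype.type(ret / rcount)
```

View pics/w11.png

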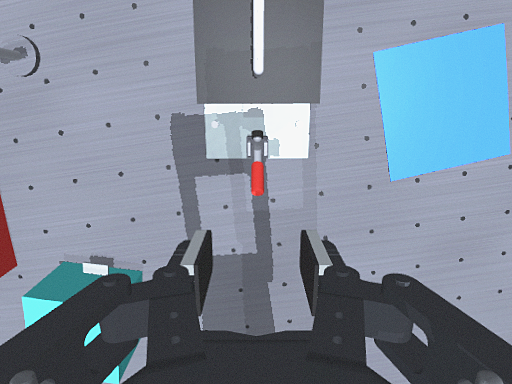

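The hood is seated: top at z 113, ledge at z 36, yaw -8.3. The clamp handle is open, lying at (257,175). Next I close the fingers and go outside the handle.

```bash
python3 -m pendant '[[0.3,0,28,0,0],[0,0,29,20,0],[0,0,28,20,0],[0,0,0,20,0],[0,0,0,0,0],[0,0,0,0,0]]' 40
python3 -c "
from h import *
plan(410,26,85,-98.1)"
```

```text
time: 38.05
tool_pos: [412.0, 26.7, 265.8]
tcp_rot: [179.9, -0.0, -98.3]
ft_force: [-0.0, 0.2, 1.1]
finger_gap: 0.1
tool shift [  1.    1.6 180.8] turn -0.2 t 38.0
```

```bash
python3 -m pendant '[[0,1,1.6,30,0],[0,0,0,40,0],[0,0,0,40,0],[0,0,0,40,0],[0,0,0,30,0],[0,0,0,0,0],[0,0,0,0,0]]'
python3 -m pendant '[[0,0,-10,0,0],[0,0,-10,0,0],[0,0,-10,0,0],[0,0,-10,0,0],[0,0,0,0,0]]'
python3 -m pendant '[[0,0,-10,0,0],[0,0,-10,0,0],[0,0,-8,0,0],[0,0,-8,0,0],[0,0,-6,0,0],[0,0,-6,0,0],[0,0,0,0,0]]'
python3 -c "
from h import *
plan(503.6,13,83,-98.1)"
```

```text
time: 38.75
tool_pos: [410.9, 25.9, 87.2]
tcp_rot: [180.0, -0.0, -98.3]
ft_force: [0.4, -0.8, 0.8]
finger_gap: 0.2
time: 39.25
tool_pos: [452.5, 20.0, 88.6]
tcp_rot: [-179.7, 0.0, -98.3]
ft_force: [1.2, 0.3, -0.2]
finger_gap: 0.1
time: 39.95
tool_pos: [497.7, 13.3, 85.9]
tcp_rot: [-180.0, 0.0, -98.3]
ft_force: [-0.5, -0.2, -0.4]
finger_gap: -0.0
tool shift [-0.6 -5.9  2.9] turn -0.19 t 40.0
```

```bash
python3 -m pendant '[[0,0,-3,0,0],[0,0,-3,0,0],[0,0,0,0,0]]'
python3 -m pendant '[[0,0,-2,0,0],[0,0,0,0,0]]'
python3 -m pendant '[[0,0,-2,0,0],[0,0,0,0,0]]'
python3 - <<'E'
from h import *
pic,d,W=cloud("wrist"); cv2.imwrite("pics/w12.png",pic)
E
```

```text
time: 40.25
tool_pos: [503.1, 12.5, 85.9]
tcp_rot: [180.0, -0.0, -98.3]
ft_force: [0.2, -0.4, -0.2]
finger_gap: 0.0
time: 40.45
tool_pos: [505.0, 12.2, 86.0]
tcp_rot: [-180.0, -0.0, -98.3]
ft_force: [-1.7, 0.1, 0.1]
finger_gap: 0.0
time: 40.65
tool_pos: [506.8, 12.0, 85.8]
tcp_rot: [180.0, -0.0, -98.3]
ft_force: [-0.6, 1.5, -0.1]
finger_gap: -0.1
```

View pics/w12.png

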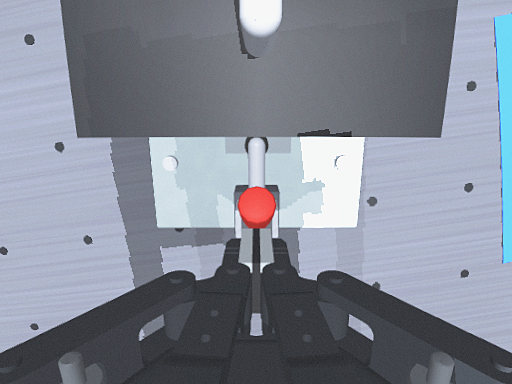

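The handle is up with its red end at (257,206), and the pad arm points to the ledge. I push on until it resists.

```bash
python3 -m pendant '[[0,0,-2,0,0],[0,0,0,0,0]]'
python3 -m pendant '[[0,0,-2,0,0],[0,0,0,0,0]]'
python3 -m pendant '[[0,0,-2,0,0],[0,0,0,0,0]]'
cat > cl.py <<'E'
from h import *
import sys
pic,d,W=cloud("wrist"); cv2.imwrite(sys.argv[1],pic)
hsv=cv2.cvtColor(pic,cv2.COLOR_BGR2HSV)
m=(d>0)&((hsv[...,0]<8)|(hsv[...,0]>172))&(hsv[...,1]>140)&(abs(W[...,0]-510)<70)&(abs(W[...,1]-10)<40)
P=W[m]; T=P[P[:,2]>np.percentile(P[:,2],70)]
print(len(P),"min",P.min(0),"max",P.max(0),"top",T.mean(0))
E
python3 cl.py pics/w13.png
```

```text
time: 40.9
tool_pos: [507.4, 11.9, 85.5]
tcp_rot: [179.8, -0.0, -98.3]
ft_force: [-9.1, 1.1, 4.6]
finger_gap: 0.1
time: 41.1
tool_pos: [507.8, 11.9, 85.3]
tcp_rot: [179.6, -0.0, -98.3]
ft_force: [-16.7, 2.4, 10.5]
finger_gap: -0.4
time: 41.3
tool_pos: [508.2, 11.8, 85.1]
tcp_rot: [179.4, -0.0, -98.3]
ft_force: [-25.4, 2.8, 17.9]
finger_gap: -0.2
1174 min [519.9419839    0.66451634  94.11930509] max [541.63053352  15.72679228 112.69858755] top [531.51371098   8.58941299 110.51215068]
```

```bash
python3 -m pendant '[[0,0,10,0,0],[0,0,30,0,0],[0,0,30,-20,0],[0,0,15,-40,0],[0,0,0,-40,0],[0,0,0,-40,0],[0,0,0,-40,0],[0,0,0,-30,0],[0,0,0,0,0],[0,0,0,0,0]]'
python3 cl.py pics/w14.png; python3 hd.py pics/w14b.png '[627.6,-4.8]' 10
python3 - <<'E'
from h import *
pic,d=optics.snapshot("side"); cv2.imwrite("pics/side2.png",cv2.resize(pic[150:300,190:390],(800,600),interpolation=cv2.INTER_CUBIC))
pic,d,W=cloud("top"); cv2.imwrite("pics/top2.png",pic)
print(r.sense()["tool_pos"])
E
```

```text
time: 42.35
tool_pos: [429.5, 23.3, 296.9]
tcp_rot: [-179.8, 0.0, -98.3]
ft_force: [0.7, 0.1, -0.3]
finger_gap: -0.1
441 min [510.47268173 -23.7000492   18.34737185] max [566.07330774  27.84503744 112.57427024] top [531.58851817   8.89189442 109.95067673]
[428.42831071  23.3258504  294.81213984] [ 1.79933824e+02 -6.02920592e-03 -9.82887454e+01]
top 4687 c [575.    1.6] wh [134.7  27.4] a 81.72 z [104.6 113.2 114.9]
bar none
tongue none
ledge 346 c [549.7 -18.2] wh [86.8 17.2] a 82.28 z [34.7 36.2 37.7]
[428.17219652  23.34472519 294.41726022]
```

View pics/side2.png

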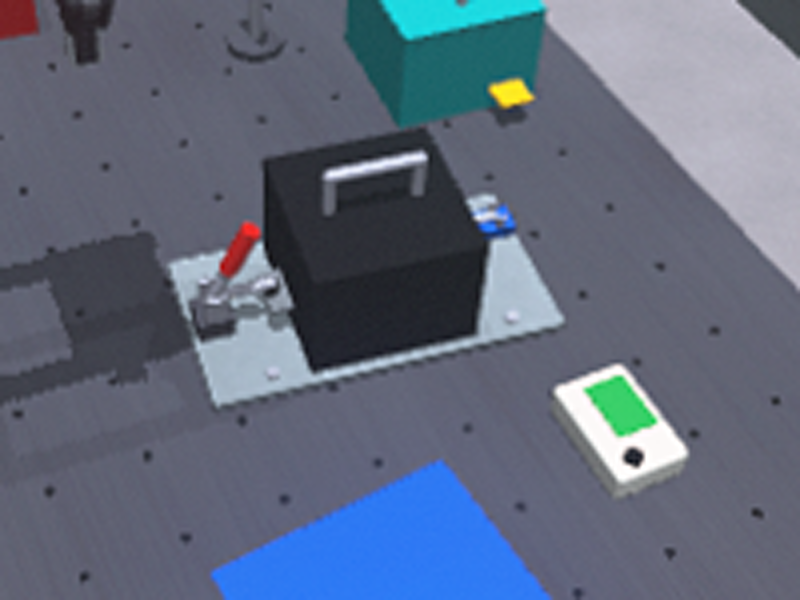

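View pics/w14.png

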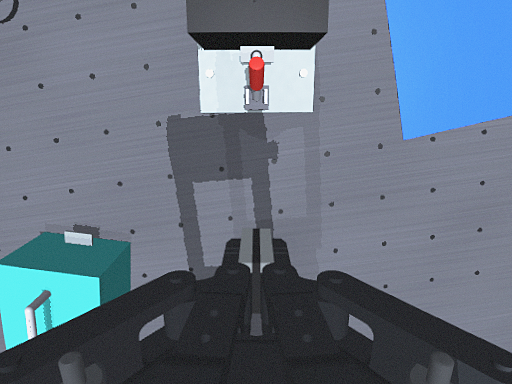

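Run:
```python
from h import *
pic,d,W=cloud("top"); hsv=cv2.cvtColor(pic,cv2.COLOR_BGR2HSV)
near=(d>0)&(np.hypot(W[...,0]-627,W[...,1]+5)<140)
for n,m in (("yellow",near&(hsv[...,0]>18)&(hsv[...,0]<38)&(hsv[...,1]>120)),("hood top",near&(abs(W[...,2]-113)<6))):
    P=W[m]; print(n,len(P),P.mean(0) if len(P) else 0, cv2.minAreaRect(P[:,:2].astype(np.float32)) if len(P)>3 else 0)
cv2.imwrite("pics/top2c.png",cv2.resize(pic[90:240,180:330],(600,600),interpolation=cv2.INTER_CUBIC))
```

```text
yellow 15 [714.46920027  16.39727494  72.36566135] ((714.9017333984375, 16.768798828125), (22.820531845092773, 32.87939453125), 84.24054718017578)
hood top 961 [658.45706876  -9.33599536 113.09613541] ((656.6898193359375, -10.497444152832031), (134.01034545898438, 81.67616271972656), 82.2850112915039)
```

View pics/top2c.png

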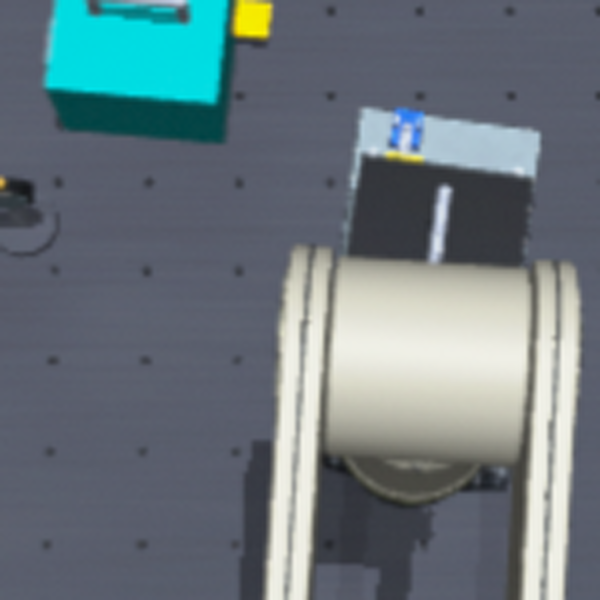

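The tongue at (403,156) lies over the lever by the blue switch at (406,130). The hood is square, at z 113, and the robot is clear. Handing in.

```bash
python3 -c "
from h import *
print(hand_in(), r.sense()['time'])"
```

```text
the job is handed in; nothing more can be done
the job is handed in; nothing more can be done
```

The job is handed in, at about 43 s of robot time. All five lens tubes present are in the cup, the black hood is seated over it, and the clamp is shut on the ledge. The hand-in reports no verdict.

**Last checks:**
- **Tubes:** All five stems were seen at their full height and about 32–36 mm from the cup's axis before the hood went on. They cannot be seen under the hood now.
- **Hood:** Its top is at z = 113 mm and its ledge at 36 mm, as expected when fully down. It sits within about 1 mm of the cup's axis, at yaw -8.3° against the station's -8.1°.
- **Lever:** I could not read its angle. The yellow tongue is seen over it, with the hood fully down.
- **Clamp:** It met a hard stop while closing, pushed to about 25 N. From the handle position I put it within about 0.05 rad of shut; the joint angle itself was not read.
- **Bystanders and robot:** I did not go near the lens, meter or screwdriver. The arm was clear of everything at hand-in.

No check failed or disagreed.

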